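# Press the blue label holder home behind the pigment rack's lip

## Task

Take the blue label holder out of its wooden stand and push its tongue down behind the front lip of the pigment rack, centred in front of the blue jar with its blue label facing outwards, until the spring strip under it is pressed fully down and it will go no further. Finish while still holding it there, pressed home: do not let go. Leave the jars and the other things on the table where they are.

Things in the scene. Friction and masses are not known exactly. Their poses are not given: they have to be found in the camera images.
- holder: Loose white label holder with a blue label, 95 mm tall, about 60 g, upright in the stand. Origin: middle of the underside of its tongue; z up, -x towards the label. Grey tongue 4.5 mm thick (x), 50 wide (y), z 0-30 mm; frame 64 wide, z 30-65, x -6 to +2, blue label on its -x face; white grip tab 12 thick (x), 40 wide (y), z 65-95, blue stripe on top
- holder_grip (a point): Centre of the holder's grip tab, 80 mm above the tongue's underside: pinch it here from above, across its 12 mm thickness (fingers closing along the holder's x). Axes as the holder's
- holder_tip (a point): Middle of the underside of the holder's tongue: the end that goes into the groove. Axes as the holder's
- holder_face (a point): Middle of the holder's blue label face (on its -x side), 47 mm above the tongue's underside
- stand: Fixed light-wood card stand, 60 (x) x 90 (y) x 38 mm high, origin under its centre. The slot is 6 mm wide (x) and 26 mm deep, its floor 12 mm above the table; the holder's tongue stands loosely in it and lifts straight out upwards
- rack_slot (a point): Mid-length, mid-width of the groove behind the rack's aluminium front lip, level with the lip's top edge. z up, y along the groove, x into the rack (robot's side is -x). Groove open upwards, 7.5 mm wide (x), 354 long; its floor, the orange spring strip, is 17 mm below this point. Lip 4 mm thick, above it a mouth flared outwards, 6 mm high; the fascia behind rises 3 mm above this point
- rack: Fixed pigment rack on four feet, its height varying by 20 mm. Axes as rack_slot's; origin 54 mm below rack_slot and 4 mm behind it (+x), under the fascia's front face. Plywood board 150 mm deep (x), 360 long (y), its top 50 mm above the origin, carrying three jars
- strip (a joint): How far the orange spring strip in the groove is pressed down, m: 0 free, 0.006 fully down at its stop. It is sprung: starts to give at 4 N and takes 10 N to be fully down, and rises again when let go. It stays level wherever along it one presses
- jar_blue: Loose blue pigment jar, diameter 56 mm, 62 mm high, standing on the rack's board with its centre 89 mm behind the middle of the groove; origin at the centre of its underside; axes parallel to the rack's. The place along the rack (left, middle or right, 110 mm apart) changes: the holder goes in front of this one
- jar_red: Red jar of the same kind, in another place on the rack; leave alone
- jar_yellow: Yellow jar of the same kind, in the third place on the rack; leave alone
- tape: Yellow roll of tape lying on the table, diameter 90 mm, 24 mm high; leave alone
- glue: White glue bottle with blue cap, diameter 56 mm, 140 mm high; leave alone
- cup: White ceramic cup, diameter 72 mm, 85 mm high; leave alone
- brush: Brush lying on the table; leave alone
- driver: Screwdriver lying on the table; leave alone
Not all that is in view belongs to the job. There is more than one size of the holder; the one meant has the size given above.

How it is judged:
On the way:
1. the holder is lifted out of the stand by the fingers (z of holder_tip in the frame of stand above 0.042 m and contact force between the fingers and holder above 0.5 N), for 0.1 s.
At the end, for the whole second after the job is handed in: Fingers press the holder (over 2 N); tongue behind the lip, 19 mm or more below its top edge and within 4 mm of the groove's middle; within 18 mm of the blue jar's middle along the rack; label outwards, upright to 0.15 rad, at rest; spring strip down by more than 4.5 of its 6 mm (value of joint strip above 0.0045 m and z of holder_tip in the frame of rack_slot below -0.019 m and x of holder_tip in the frame of rack_slot between -0.004 and 0.004 m and y of holder_tip in the frame of jar_blue between -0.018 and 0.018 m and x of holder_face in the frame of rack_slot below -0.001 m and angle between holder_tip's own z axis and vertical below 0.15 rad and linear speed of holder below 0.02 m/s and contact force between the fingers and holder above 2 N); the arm keeps its last pose, push and grip.
It fails at once if a jar is moved by more than 15 mm (distance of any of jar_blue, jar_red, jar_yellow from where it was at the start of the episode above 0.015 m).
It fails at once if another thing on the table is moved by more than 25 mm (distance of any of tape, glue, cup, brush, driver from where it was at the start of the episode above 0.025 m).
It also fails if it takes over 51 s, if anything falls off the work surface, if the arm or the gripper's body presses on something with over 40 N, if the wrist force passes 120 N, or if a joint passes its speed limit or range.

## Robot

A 7-joint arm with a two-finger parallel gripper is mounted at the origin on the work surface. World frame = base frame: x ahead of the robot, y to its left, z up, the work surface at z = 0. Lengths are in m, angles in rad, forces in N, time in s.
With the tool pointing down it reaches from about 0.4 to 0.85 m from the base axis. Payload 10.4 kg.
Tool frame: the origin (TCP) lies on the centre line of the jaws, within the pads' length; the fingertips stand 14 mm ahead of it and the grasp point (between the pads) lies 5 mm behind it (tip_reach is the z of the fingertips in the tool frame, in m); z points along the fingers, x is the direction in which the jaws open and shut, and the axes are right-handed (so a half turn about z gives the same grasp; the last joint's range is limited). The gripper opens to 87 mm and grips with 3 to 60 N. Pads are 19 mm wide; open, the fingers measure 117 mm over their backs; the gripper's body (75 mm by 190 mm) begins 51 mm behind the grasp point.
Start: joints at [1.3, 0.332, -0.065, 1.46, 0.022, 1.35, -0.088], TCP at [0.153, -0.606, 0.237] pointing down, gripper open.
Joint ranges: [-2.6, 2.6], [-0.5, 2.12], [-1.47, 1.34], [0.16, 2.42], [-1.27, 4.41], [0.06, 2.06], [-2.6, 2.6]. Speed limits (rad/s): [2.22, 2.22, 2.79, 2.79, 3.14, 3.14, 3.14].

## Interface

Orientations are given as a unit quaternion [x, y, z, w].
In Python, from bench import * gives the robot as it stands.
- The arm moves only by the tool carry_out, never from a script. Its argument "rows" is a list of rows, each a list of 5 numbers: the closure, from -1 (fully open) to 1 (shut), so that 0 is half open, then the shift along the tool's x, y, z in units of 30 mm (1.0 is 30 mm), then the turn about the tool's z in units of 5 degrees (1.0 is 5 degrees). In form: [[jaw, x, y, z, turn], ...]. A call has 1 to 20 rows; each row shifts and turns the pose as measured when the row begins, along the tool's axes as they then stand; what a row does not reach is not made up. A row lasts 1/12 s, in which the tool goes at most 41.7 mm and 7.16 degrees, less where a joint would pass 70% of its speed; a pose out of reach is approached as far as the arm can. A call is refused whole if a number of a shift passes 1 or a number of a turn 1, either way. A call with a gripper value outside its range is refused whole. The fingers move at their own pace and stop on an object; "force" is the grip in N (left out, the last holds). Time passes only in rows, so rows that do not move let the fingers close. It gives the time, the measured TCP pose, the force and the opening at its end, in the units of the state.
- read_state(): the state, without advancing time (a new reading comes with each control period).
- camera(name): name is "scene" or "top" or "wrist"; returns the picture (480x640x3 uint8, blue, green, red); there is no depth.
- camera_info(name): a dict with "fx", "fy", "cx", "cy" (pixels), "dist_coeffs" ([k1, k2, p1, p2, k3] as OpenCV has them; the pictures are not rectified), "extrinsics" (4x4, takes a point from camera to world coordinates); the wrist camera has in their place "tool_from_camera" (4x4, takes a point from camera to tool coordinates, whose origin is the TCP and whose axes are the tool frame's). Camera axes: x right, y down, z forward; pixel columns grow to the right and rows downward; lengths in m; the calibration is good to about 2 mm. A picture is of the moment at which its call begins: read the wrist's pose just before it. camera_info takes no time and is no camera call.
- close_job(): hands the job in, once; it reports no verdict.
Trained networks look in the newest picture that a camera, given by its name, has taken for a name from the list of things; names that differ only in an ending like _2 or _b are one class to them, and where a whole thing is asked for, a point or a joint stands for the part that bears it (a point fixed in the world has none). Each returns a list of dicts, best first, with "conf" (0 to 1); they miss things now and then, are a little off and sometimes report something else, mostly with a low value. They report only what shows in the picture. A call takes as long as a camera call. They do not tell look-alikes from the thing itself.
- recognise(query, camera): "box" ([centre column, centre row, width, height] in pixels, round what is visible of it).
- silhouettes(query, camera): "mask" (480x640 bool, what is visible of it) and "box" ([centre column, centre row, width, height] in pixels, round what is visible of it).
- pinpoint(query, camera): "xy" ([column, row] in pixels: a listed point, or the origin of a listed thing).
The state is a dict: "time": time; "joint_positions": joint angles; "joint_vel": joint speeds; "joint_torque": joint torques, N m; "ee_pos": TCP position; "eef_rot": TCP orientation; "ft_force": force on the tool from outside, world axes, zero at the start; "torque": the same for the moment, N m; "width": finger opening in m.
Only numpy, scipy, OpenCV 4.12 (cv2) and the standard library are available. Lean on these libraries where they do the work, as an engineer would, in place of code of your own. Each camera call takes 0.05 s, during which the arm holds its last target. There are 200 camera calls.

## Working session

There is one attempt and no reset: what is moved stays moved. The work goes in short steps, Python scripts to look and compute and a tool call to move; the robot and the scene stay as the last step left them, time stands still between calls to the robot, and variables do not carry over. Pictures are saved under pics/ and viewed, about 8 in all and at most 12, crops included, and the job is handed in when it is done.

Besides the shell and the picture viewer there is one more tool, called after "Call:" by a JSON object that holds its "name" and its "arguments", one argument or row to a line. carry_out: Moves the arm, as the interface text tells. Its arguments: {"type":"object","properties":{"rows":{"type":"array","items":{"type":"array","items":{"type":"number"}}},"force":{"type":"number"}},"required":["rows"]}

```bash
mkdir -p pics
cat > h.py <<'E'
from bench import *
import numpy as np, cv2
from scipy.spatial.transform import Rotation as R
def cam(n):
    c=camera_info(n);K=np.array([[c['fx'],0,c['cx']],[0,c['fy'],c['cy']],[0,0,1]]);d=np.array(c['dist_coeffs'])
    if n=='wrist':
        s=read_state();T=np.eye(4);T[:3,:3]=R.from_quat(s['eef_rot']).as_matrix();T[:3,3]=s['ee_pos'];T=T@np.array(c['tool_from_camera'])
    else: T=np.array(c['extrinsics'])
    return K,d,T
def ray(C,uv):
    K,d,T=C;p=cv2.undistortPoints(np.array([[uv]],float),K,d)[0,0]
    v=T[:3,:3]@np.array([p[0],p[1],1]);return T[:3,3],v/np.linalg.norm(v)
def atz(C,uv,z):
    o,v=ray(C,uv);return o+v*(z-o[2])/v[2]
def tri(rs):
    A=sum(np.eye(3)-np.outer(v,v) for o,v in rs);b=sum((np.eye(3)-np.outer(v,v))@o for o,v in rs)
    p=np.linalg.solve(A,b);return p,[np.linalg.norm((np.eye(3)-np.outer(v,v))@(p-o)) for o,v in rs]
def proj(C,P):
    K,d,T=C;Ti=np.linalg.inv(T);r=cv2.Rodrigues(Ti[:3,:3])[0]
    return cv2.projectPoints(np.array(P,float).reshape(-1,1,3),r,Ti[:3,3],K,d)[0][:,0]
E
python3 - <<'E'
from h import *
np.set_printoptions(precision=3,suppress=True)
a=camera('scene');b=camera('top')
cv2.imwrite('pics/scene.png',a);cv2.imwrite('pics/top.png',b)
for n in('scene','top'):
    print(n,cam(n)[2].tolist())
    for q in('holder','holder_grip','holder_face','rack_slot','jar_blue','stand','jar_red','jar_yellow'):
        print(q,[(np.round(r['xy']),round(r['conf'],2)) for r in pinpoint(q,n)])
E
```

```text
scene [[-0.8770434518570818, 0.3250345494571421, -0.3537616785546555, 0.8579385858106481], [0.4803432970068413, 0.6056701456343879, -0.6343768530674939, 0.6889922101699344], [0.008068492747231317, -0.7263031160241652, -0.6873272023413419, 0.8194628507193741], [0.0, 0.0, 0.0, 1.0]]
holder [(array([407., 319.]), 0.81), (array([457., 309.]), 0.7), (array([412., 308.]), 0.66)]
holder_grip [(array([468., 283.]), 0.95), (array([411., 297.]), 0.59), (array([404., 319.]), 0.56), (array([227., 215.]), 0.16)]
holder_face [(array([411., 306.]), 0.95), (array([468., 290.]), 0.91)]
rack_slot [(array([270., 233.]), 0.55)]
jar_blue [(array([228., 217.]), 0.66), (array([246., 276.]), 0.56), (array([406., 320.]), 0.31)]
stand [(array([402., 326.]), 0.68)]
jar_red [(array([230., 215.]), 0.61), (array([235., 246.]), 0.58)]
jar_yellow [(array([237., 245.]), 0.55)]
top [[0.096107144710244, -0.9749852080370833, 0.20041771589490148, 0.27419016580914046], [-0.995366813887859, -0.09355484642534345, 0.02219000948766463, 0.0022625881321803915], [-0.002884882385209915, -0.2016217617699429, -0.9794592092754081, 1.240428465145908], [0.0, 0.0, 0.0, 1.0]]
holder [(array([208., 334.]), 0.84), (array([228., 289.]), 0.68)]
holder_grip [(array([198., 332.]), 0.71), (array([220., 287.]), 0.61), (array([371., 202.]), 0.5), (array([203., 186.]), 0.25)]
holder_face [(array([206., 338.]), 0.61)]
rack_slot [(array([360., 229.]), 0.63)]
jar_blue [(array([330., 186.]), 0.68)]
stand [(array([224., 286.]), 0.61)]
jar_red [(array([410., 212.]), 0.78)]
jar_yellow [(array([368., 203.]), 0.59), (array([412., 208.]), 0.28)]
```

View pics/scene.png

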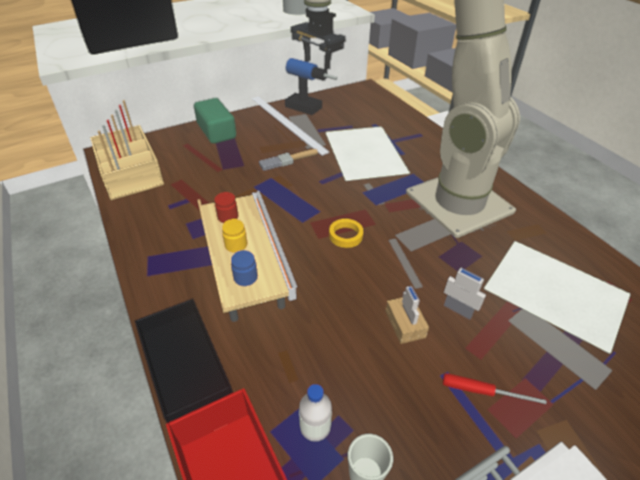

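View pics/top.png

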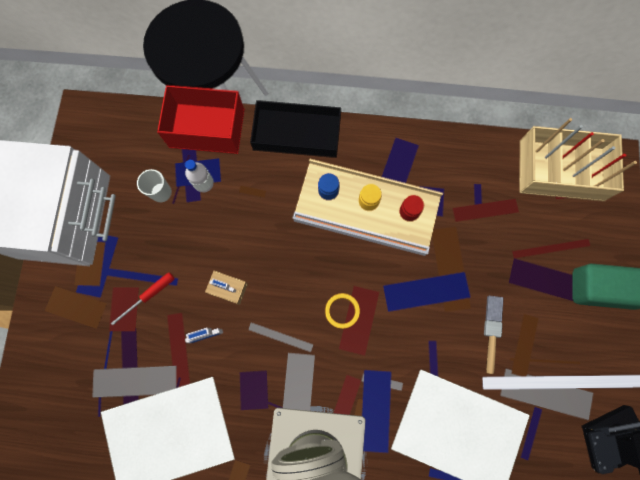

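Run:
```python
from h import *
np.set_printoptions(precision=3,suppress=True)
a=cv2.imread('pics/scene.png');b=cv2.imread('pics/top.png')
r=cv2.resize
x=r(a[250:350,370:500],(520,400),interpolation=cv2.INTER_CUBIC)
y=r(b[262:352,172:262],(400,400),interpolation=cv2.INTER_CUBIC)
z=r(b[150:260,280:450],(309*2,400)); z=r(z,(400,260)); w=r(a[180:310,190:310],(400,400))
o=np.zeros((600,800,3),np.uint8); o[:300,:390]=r(x,(390,300));o[:300,400:700]=r(y,(300,300));o[300:560,:400]=z;o[300:600,400:800]=r(w,(400,300))
cv2.imwrite('pics/c1.png',o)
S,T=cam('scene'),cam('top')
print('stand',tri([ray(S,(402,326)),ray(T,(224,286))]))
print('grip',tri([ray(S,(411,291)),ray(T,(222,286))]))
print('other',tri([ray(S,(468,283)),ray(T,(203,334))]))
print('slot',tri([ray(S,(270,233)),ray(T,(360,229))]))
for n,u in(('blue',(330,186)),('yel',(370,197)),('red',(411,208))):print(n,atz(T,u,.12))
```

```text
stand (array([0.414, 0.284, 0.006]), [np.float64(0.005625757089394283), np.float64(0.00562575708939423)])
grip (array([0.4  , 0.269, 0.104]), [np.float64(0.002264126034384129), np.float64(0.002264126034384106)])
other (array([0.277, 0.303, 0.097]), [np.float64(0.0023635731218572373), np.float64(0.0023635731218573006)])
slot (array([ 0.58 , -0.056,  0.082]), [np.float64(5.2958622395733276e-05), np.float64(5.295862239593086e-05)])
blue [0.675 0.03  0.12 ]
yel [ 0.655 -0.073  0.12 ]
red [ 0.636 -0.177  0.12 ]
```

View pics/c1.png

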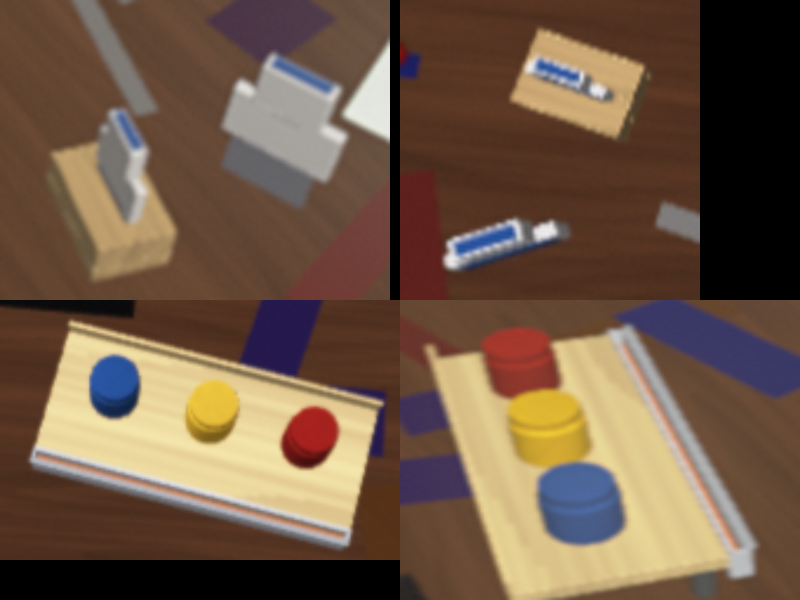

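Run:
```python
from h import *
np.set_printoptions(precision=4,suppress=True)
s=read_state();print(s['time'],s['ee_pos'],s['width'],'\n',R.from_quat(s['eef_rot']).as_matrix())
print(cam('wrist')[0],camera_info('wrist')['tool_from_camera'])
T=cam('top');b=cv2.imread('pics/top.png')
h=cv2.cvtColor(b,cv2.COLOR_BGR2HSV)[262:312,200:250]
m=((h[...,0]>100)&(h[...,0]<125)&(h[...,1]>130)).astype(np.uint8)
ys,xs=np.nonzero(m);print(len(xs));P=np.array([atz(T,(x+200,y+262),.107)[:2] for x,y in zip(xs,ys)])
print(P.mean(0),cv2.fitLine(P.astype(np.float32),2,0,.01,.01).ravel(),np.ptp(P,0))
```

```text
0.9 [ 0.1533 -0.6059  0.2366] 0.08724567139561548 
 [[ 0.2453 -0.9695  0.0001]
 [-0.9695 -0.2453 -0.0001]
 [ 0.0001 -0.     -1.    ]]
[[406.5727   0.     312.8442]
 [  0.     406.5727 242.2946]
 [  0.       0.       1.    ]] [[ 1.     -0.     -0.0008 -0.0002]
 [ 0.0002  0.9577  0.2876 -0.0789]
 [ 0.0007 -0.2876  0.9577 -0.147 ]
 [ 0.      0.      0.      1.    ]]
20
[0.4047 0.2782] [0.2335 0.9723 0.4047 0.2782] [0.0081 0.0259]
```

Call:
{"name": "carry_out", "arguments": {
  "rows": [
    [-1, -0.68, -0.97, -0.08, 0],
    [-1, -0.68, -0.97, -0.08, 0],
    [-1, -0.68, -0.97, -0.08, 0],
    [-1, -0.68, -0.97, -0.08, 0],
    [-1, -0.68, -0.97, -0.08, 0],
    [-1, -0.68, -0.97, -0.08, 0],
    [-1, -0.68, -0.97, -0.08, 0],
    [-1, -0.68, -0.97, -0.08, 0],
    [-1, -0.68, -0.97, -0.08, 0],
    [-1, -0.68, -0.97, -0.08, 0],
    [-1, -0.68, -0.97, -0.08, 0],
    [-1, -0.68, -0.97, -0.08, 0],
    [-1, -0.68, -0.97, -0.08, 0]
  ]
}}

```text
time: 1.98
ee_pos: [0.4613, -0.2481, 0.2677]
eef_rot: [0.784, -0.621, 0.001, 0.003]
ft_force: [0.4, -0.6, 0.7]
width: 0.0868
```

Call:
{"name": "carry_out", "arguments": {
  "rows": [
    [-1, 0, 0, 0, -1],
    [-1, 0, 0, 0, -1],
    [-1, 0, 0, 0, -1],
    [-1, 0, 0, 0, -1],
    [-1, 0, 0, 0, -1],
    [-1, 0, 0, 0, -1],
    [-1, 0, 0, 0, -1],
    [-1, 0, 0, 0, -1],
    [-1, 0, 0, 0, -1],
    [-1, 0, 0, 0, -1],
    [-1, 0, 0, 0, -1],
    [-1, 0, 0, 0, -1],
    [-1, 0, 0, 0, -0.5]
  ]
}}

```text
time: 3.07
ee_pos: [0.4686, -0.2367, 0.27]
eef_rot: [0.996, -0.091, 0.002, 0.002]
ft_force: [-0.0, -0.0, -0.0]
width: 0.0873
```

Run:
```python
from h import *
np.set_printoptions(precision=4,suppress=True)
s=read_state();print(s['time'],s['ee_pos'],s['joint_positions'],'\n',R.from_quat(s['eef_rot']).as_matrix())
```

```text
3.0667 [ 0.4686 -0.2367  0.27  ] [ 0.8407  0.1241 -0.5003  1.6553  0.064   1.3726  0.1499] 
 [[ 0.9836 -0.1803  0.0036]
 [-0.1803 -0.9836 -0.0049]
 [ 0.0044  0.0041 -1.    ]]
```

Call:
{"name": "carry_out", "arguments": {
  "rows": [
    [-1, 0, -1, 0, 0],
    [-1, 0, -1, 0, 0],
    [-1, 0, -1, 0, 0],
    [-1, 0, -1, 0, 0],
    [-1, 0, -1, 0, 0],
    [-1, 0, -1, 0, 0],
    [-1, 0, -1, 0, 0],
    [-1, 0, -1, 0, 0],
    [-1, 0, -1, 0, 0],
    [-1, 0, -1, 0, 0],
    [-1, 0, 0, 0, 0],
    [-1, 0, 0, 0, 0]
  ]
}}

```text
time: 4.07
ee_pos: [0.5236, 0.0697, 0.2697]
eef_rot: [0.996, -0.092, 0.004, 0.003]
ft_force: [0.3, -0.1, -0.1]
width: 0.087
```

Run:
```python
from h import *
import pickle
np.set_printoptions(precision=4,suppress=True)
C=cam('wrist');a=camera('wrist');cv2.imwrite('pics/w1.png',a);pickle.dump(C,open('w1.pkl','wb'))
print(read_state()['ee_pos'],C[1])
for q in('jar_blue','rack_slot','jar_yellow'):print(q,[(np.round(r['xy']),round(r['conf'],2)) for r in pinpoint(q,'wrist')])
```

```text
[0.5234 0.0701 0.2698] [-0.0595  0.      0.      0.      0.    ]
jar_blue [(array([492., 221.]), 0.63)]
rack_slot [(array([390., 333.]), 0.61)]
jar_yellow [(array([476., 329.]), 0.88)]
```

View pics/w1.png

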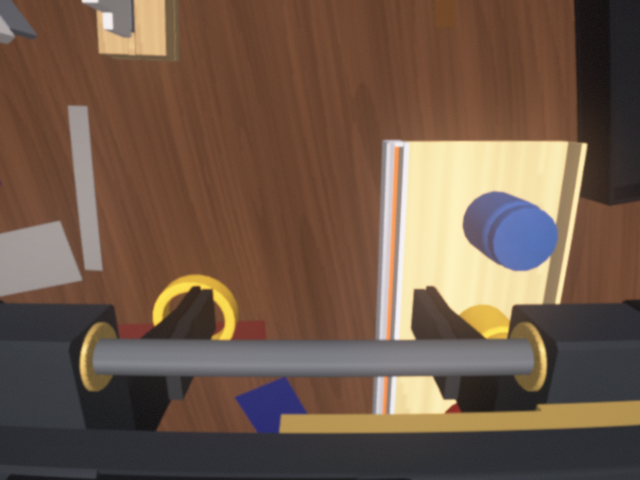

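Call:
{"name": "carry_out", "arguments": {
  "rows": [
    [-1, -0.87, -0.6, 0, 0],
    [-1, -0.87, -0.6, 0, 0],
    [-1, -0.87, -0.6, 0, 0],
    [-1, -0.87, -0.6, 0, 0],
    [-1, -0.87, -0.6, 0, 0],
    [-1, -0.87, -0.6, 0, 0],
    [-1, -0.87, -0.6, 0, 0],
    [-1, -0.87, -0.6, 0, 0],
    [-1, 0, 0, 0, 0],
    [-1, 0, 0, 0, 0]
  ]
}}

```text
time: 5.1
ee_pos: [0.3437, 0.2437, 0.2662]
eef_rot: [0.994, -0.107, 0.006, 0.005]
ft_force: [0.7, -1.1, -0.2]
width: 0.0867
```

Run:
```python
from h import *
import pickle
np.set_printoptions(precision=4,suppress=True)
C=cam('wrist');a=camera('wrist');cv2.imwrite('pics/w2.png',a);pickle.dump(C,open('w2.pkl','wb'))
print(read_state()['ee_pos'])
for q in('holder_grip','holder_face','holder'):print(q,[(np.round(r['xy']),round(r['conf'],2)) for r in pinpoint(q,'wrist')])
print(proj(C,[.405,.278,.107]))
b=cv2.imread('pics/w1.png')[130:290,365:425]
b=cv2.resize(b,None,fx=3.5,fy=3.5,interpolation=cv2.INTER_CUBIC)
o=np.zeros((560,800,3),np.uint8);o[:560,:210]=b[:560,:210];o[:440,213:800]=cv2.resize(a,(587,440));cv2.imwrite('pics/c2.png',o)
```

```text
[0.3436 0.2441 0.2663]
holder_grip [(array([379., 167.]), 0.78), (array([209., 166.]), 0.68)]
holder_face [(array([367., 162.]), 0.8), (array([212., 164.]), 0.67)]
holder [(array([230., 152.]), 0.92), (array([366., 152.]), 0.79)]
[[380.935  164.5753]]
```

View pics/c2.png

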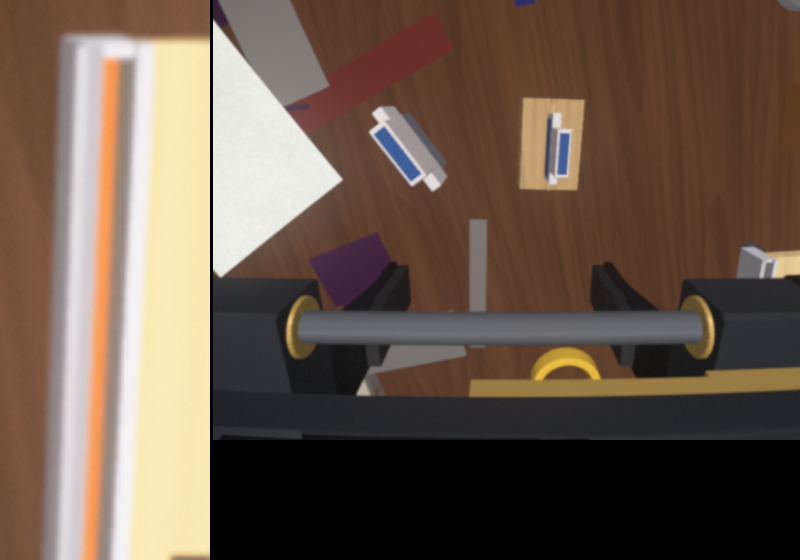

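Run:
```python
from h import *
import pickle
np.set_printoptions(precision=4,suppress=True)
C=pickle.load(open('w2.pkl','rb'));a=cv2.imread('pics/w2.png');h=cv2.cvtColor(a,cv2.COLOR_BGR2HSV)
m=((h[...,0]>100)&(h[...,0]<125)&(h[...,1]>130)).astype(np.uint8)
n,l,st,c=cv2.connectedComponentsWithStats(m)
for i in range(1,n):
    if st[i,4]<60 or not(340<c[i][0]<420 and 100<c[i][1]<220):continue
    print(st[i],c[i],a[l==i].mean(0))
    r=cv2.minAreaRect(np.argwhere(l==i)[:,::-1].astype(np.float32));B=cv2.boxPoints(r)
    P=np.array([atz(C,p,.107) for p in B]);print(P[:,:2],P.mean(0))
    for k in(0,1):
        v=P[k+1]-P[k];print(np.linalg.norm(v),np.degrees(np.arctan2(v[1],v[0])))
s=read_state();M=R.from_quat(s['eef_rot']).as_matrix();print(M,s['ee_pos'])
```

```text
[377 147  10  42 273] [381.6593 167.6264] [149.1722  94.3004  68.5495]
[[0.399  0.2613]
 [0.4064 0.2912]
 [0.4111 0.2898]
 [0.4039 0.2599]] [0.4051 0.2755 0.107 ]
0.030745294303339856 76.09651482712052
0.004936397350855013 -16.06589784607881
[[ 0.9766 -0.2149  0.0098]
 [-0.2148 -0.9766 -0.0104]
 [ 0.0118  0.008  -0.9999]] [0.3445 0.2431 0.266 ]
```

Call:
{"name": "carry_out", "arguments": {
  "rows": [
    [-1, 0.87, -0.74, 0, 0.3],
    [-1, 0.87, -0.74, 0, 0],
    [-1, 0, 0, 0.9, 0],
    [-1, 0, 0, 0.9, 0],
    [-1, 0, 0, 0, 0],
    [-1, 0, 0, 0, 0]
  ]
}}

```text
time: 5.8
ee_pos: [0.4152, 0.2693, 0.2119]
eef_rot: [0.992, -0.129, 0.008, 0.004]
ft_force: [-0.5, 0.3, 0.4]
width: 0.0869
```

```bash
cat > g.py <<'E'
from h import *
np.set_printoptions(precision=4,suppress=True)
s=read_state();M=R.from_quat(s['eef_rot']).as_matrix();C=cam('wrist');a=camera('wrist')
print(s['time'],s['ee_pos'],M[:,2],'yaw',np.degrees(np.arctan2(M[1,0],M[0,0])))
h=cv2.cvtColor(a,cv2.COLOR_BGR2HSV)
m=((h[...,0]>100)&(h[...,0]<125)&(h[...,1]>130)).astype(np.uint8)
n,l,st,c=cv2.connectedComponentsWithStats(m)
for i in range(1,n):
    if st[i,4]<60:continue
    r=cv2.minAreaRect(np.argwhere(l==i)[:,::-1].astype(np.float32));B=cv2.boxPoints(r)
    P=np.array([atz(C,p,.107) for p in B]);e=[P[1]-P[0],P[2]-P[1]];e=max(e,key=np.linalg.norm)
    print(P.mean(0),np.linalg.norm(e),np.degrees(np.arctan2(e[1],e[0])),'tool',M.T@(P.mean(0)-s['ee_pos']))
E
python3 g.py
```

```text
5.8 [0.4152 0.2693 0.2119] [ 0.0155 -0.011  -0.9998] yaw -14.800843388399622
[0.6311 0.3476 0.107 ] 0.019067366477840266 2.5951966898592174 tool [ 0.1868 -0.1315  0.1074]
[0.417  0.3994 0.107 ] 0.01146730333417244 -3.5150323735726836 tool [-0.0334 -0.1269  0.1035]
[0.2725 0.2881 0.107 ] 0.013691985860167915 -66.19635776045851 tool [-0.1446  0.0176  0.1025]
```

Call:
{"name": "carry_out", "arguments": {
  "rows": [
    [-1, -0.45, -0.14, 0, 0],
    [-1, 0, 0, 0.5, 0],
    [-1, 0, 0, 0.9, 0],
    [-1, 0, 0, 0.9, 0],
    [-1, 0, 0, 0.9, 0],
    [-1, 0, 0, 0.5, 0],
    [-1, 0, 0, 0, 0],
    [-1, 0, 0, 0, 0]
  ]
}}

```text
time: 6.52
ee_pos: [0.4059, 0.2797, 0.1096]
eef_rot: [0.991, -0.13, 0.017, 0.002]
ft_force: [0.1, -0.1, 0.5]
width: 0.0873
```

Run:
```python
from h import *
np.set_printoptions(precision=4,suppress=True)
s=read_state();C=cam('wrist');a=camera('wrist');cv2.imwrite('pics/w3.png',a)
M=R.from_quat(s['eef_rot']).as_matrix();print(s['ee_pos'],M,proj(C,[.405,.2755,.107]))
```

```text
[0.4059 0.2797 0.1096] [[ 0.9655 -0.2583  0.0337]
 [-0.2581 -0.9661 -0.0091]
 [ 0.0349  0.0001 -0.9994]] [[314.4592 332.2042]]
```

View pics/w3.png

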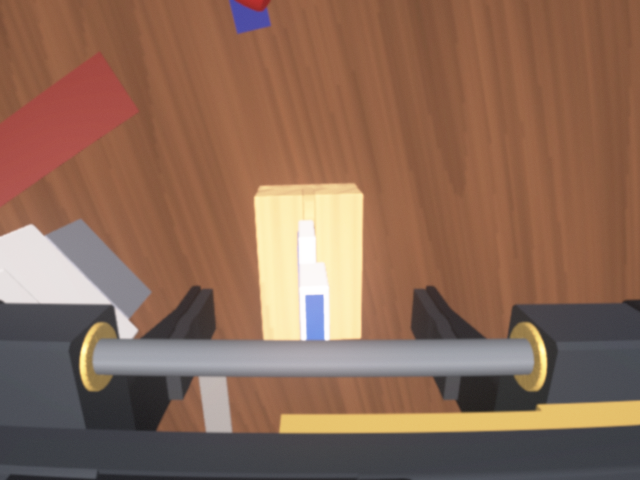

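Call:
{"name": "carry_out", "arguments": {
  "rows": [
    [-1, 0, 0.12, 0.33, 0],
    [-1, 0, 0, 0.33, 0],
    [-1, 0, 0, 0, 0],
    [1, 0, 0, 0, 0],
    [1, 0, 0, 0, 0],
    [1, 0, 0, 0, 0],
    [1, 0, 0, 0, 0],
    [1, 0, 0, 0, 0],
    [1, 0, 0, 0, 0],
    [1, 0, 0, 0, 0],
    [1, 0, 0, 0, 0]
  ],
  "force": 45
}}

```text
time: 7.48
ee_pos: [0.4084, 0.2774, 0.0939]
eef_rot: [0.991, -0.131, 0.021, 0.001]
ft_force: [-0.2, 0.2, 0.1]
width: 0.0417
```

```bash
cat > s.py <<'E'
from h import *
np.set_printoptions(precision=4,suppress=True)
s=read_state();M=R.from_quat(s['eef_rot']).as_matrix()
print(s['time'],s['ee_pos'],s['width'],s['ft_force'],'\n',M,'yaw',np.degrees(np.arctan2(M[1,0],M[0,0])))
E
python3 s.py
```

```text
7.4833 [0.4084 0.2774 0.0939] 0.04171983106980044 [-0.2113  0.2302  0.0795] 
 [[ 0.9648 -0.2597  0.0423]
 [-0.2597 -0.9657 -0.0066]
 [ 0.0426 -0.0046 -0.9991]] yaw -15.063714997706333
```

Call:
{"name": "carry_out", "arguments": {
  "rows": [
    [1, -0.05, 0, 0.1, 0],
    [1, -0.05, 0, 0, 0],
    [1, 0, 0, 0, 0],
    [1, 0, 0, 0, 0],
    [1, 0, 0, 0, 0],
    [1, 0, 0, 0, 0],
    [1, 0, 0, 0, 0],
    [1, 0, 0, 0, 0],
    [1, 0, 0, 0, 0]
  ]
}}

```text
time: 8.23
ee_pos: [0.4045, 0.2784, 0.0903]
eef_rot: [0.991, -0.131, 0.021, 0.001]
ft_force: [-0.4, -0.3, -0.0]
width: 0.0118
```

```bash
python3 s.py
```

```text
8.2333 [0.4045 0.2784 0.0903] 0.011811806247925933 [-0.374  -0.2655 -0.0488] 
 [[ 0.965  -0.259   0.0411]
 [-0.2589 -0.9659 -0.007 ]
 [ 0.0415 -0.0039 -0.9991]] yaw -15.017160286481776
```

Call:
{"name": "carry_out", "arguments": {
  "rows": [
    [1, 0.02, 0, -0.4, 0],
    [1, 0.025, 0, -0.6, 0],
    [1, 0.025, 0, -0.6, 0],
    [1, 0.025, 0, -0.6, 0],
    [1, 0.025, 0, -0.6, 0],
    [1, 0.025, 0, -0.6, 0],
    [1, 0.025, 0, -0.6, 0],
    [1, 0.025, 0, -0.6, 0],
    [1, 0, 0, 0, 0],
    [1, 0, 0, 0, 0]
  ]
}}

```text
time: 9.07
ee_pos: [0.4037, 0.2784, 0.241]
eef_rot: [0.991, -0.129, 0.022, 0.0]
ft_force: [-1.0, -0.5, -1.3]
width: 0.012
```

```bash
python3 s.py
```

```text
9.0667 [0.4037 0.2784 0.241 ] 0.012000817288671375 [-0.9858 -0.5321 -1.3096] 
 [[ 0.9657 -0.2562  0.0427]
 [-0.2562 -0.9666 -0.0058]
 [ 0.0428 -0.0053 -0.9991]] yaw -14.859026634272393
```

Run:
```python
from h import *
o=np.zeros((600,800,3),np.uint8)
def put(f,c0,r0,w,hh,k,X,Y):
    a=cv2.resize(cv2.imread(f)[r0:r0+hh,c0:c0+w],None,fx=k,fy=k,interpolation=cv2.INTER_CUBIC)
    for c in range(c0-c0%10+10,c0+w,10):
        cv2.line(a,((c-c0)*k,0),((c-c0)*k,6),(0,255,0),1);cv2.putText(a,str(c),((c-c0)*k-12,18),0,.35,(0,0,255),1)
    for r in range(r0-r0%10+10,r0+hh,10):
        cv2.line(a,(0,(r-r0)*k),(6,(r-r0)*k),(0,255,0),1);cv2.putText(a,str(r),(8,(r-r0)*k+4),0,.35,(0,0,255),1)
    o[Y:Y+a.shape[0],X:X+a.shape[1]]=a
put('pics/w1.png',375,130,48,37,8,0,0);put('pics/w2.png',560,255,48,37,8,400,0)
put('pics/scene.png',260,270,48,37,8,0,300);put('pics/top.png',280,200,48,37,8,400,300)
cv2.imwrite('pics/c3.png',o)
```

```text
(no output)
```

View pics/c3.png

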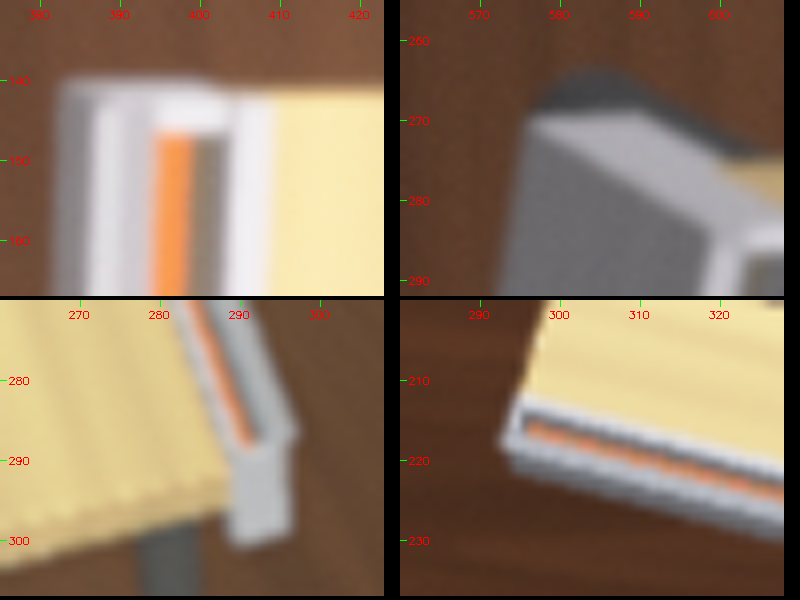

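Run:
```python
from h import *
import pickle
np.set_printoptions(precision=4,suppress=True)
A=pickle.load(open('w1.pkl','rb'));B=pickle.load(open('w2.pkl','rb'));S,T=cam('scene'),cam('top')
r=[ray(A,(387,142.5)),ray(B,(599.5,284)),ray(S,(297,287)),ray(T,(293,218))]
print(tri(r));print(tri(r[:2]));print(tri(r[2:]))
# rack yaw: fascia front top edge
for z in(.075,.085,.095):
    p=atz(A,(403.6,144),z+.003);q=atz(A,(395,287),z+.003);v=p-q
    print(z,p,q,'yaw',np.degrees(np.arctan2(-v[0],v[1])))
    j=np.array([atz(T,u,z-.004+.062) for u in((329,181),(411,204))])
    j0=atz(A,(489,222),z-.004);e=v[:2]/np.linalg.norm(v[:2]);n=np.array([e[1],-e[0]])
    s=p[:2]-n*.004
    print('  jar base',j0,'along from end',(j0[:2]-s)@e,'behind',(j0[:2]-s)@n)
```

```text
(array([0.5959, 0.1191, 0.072 ]), [np.float64(0.0008426433817437564), np.float64(0.0008959462847946799), np.float64(0.0010908494950895614), np.float64(0.0006567359254935195)])
(array([0.597 , 0.1188, 0.0713]), [np.float64(0.0004762891733018378), np.float64(0.00047628917330184517)])
(array([0.5953, 0.119 , 0.0713]), [np.float64(0.0005293902007925706), np.float64(0.0005293902007924584)])
0.075 [0.6087 0.1154 0.078 ] [ 0.5858 -0.0088  0.078 ] yaw -10.437942909730058
  jar base [0.6774 0.034  0.071 ] along from end -0.06760613811586152 behind 0.08631023799386596
0.085 [0.6066 0.1164 0.088 ] [ 0.5844 -0.0041  0.088 ] yaw -10.437942909730035
  jar base [0.6733 0.0373 0.081 ] along from end -0.06565993082154138 behind 0.08397251839563638
0.095 [0.6044 0.1174 0.098 ] [0.5829 0.0006 0.098 ] yaw -10.437942909730067
  jar base [0.6692 0.0406 0.091 ] along from end -0.06371372352722113 behind 0.08163479879740694
```

Call:
{"name": "carry_out", "arguments": {
  "rows": [
    [1, 0.5, 0.35, 0.03, 0],
    [1, 0.75, 0.52, 0.03, 0],
    [1, 0.75, 0.52, 0.03, 0],
    [1, 0.75, 0.52, 0.03, 0],
    [1, 0.75, 0.52, 0.03, 0],
    [1, 0.75, 0.52, 0.03, 0],
    [1, 0.75, 0.52, 0.03, 0],
    [1, 0.75, 0.52, 0.03, 0],
    [1, 0.75, 0.52, 0.03, 0],
    [1, 0.5, 0.35, 0.03, 0],
    [1, 0, 0, 0, -0.45],
    [1, 0, 0, 0, -0.45],
    [1, 0, 0, 0, 0],
    [1, 0, 0, 0, 0]
  ]
}}

```text
time: 10.23
ee_pos: [0.5732, 0.0749, 0.2329]
eef_rot: [0.996, -0.086, 0.017, 0.002]
ft_force: [0.4, 0.1, -1.1]
width: 0.012
```

```bash
python3 s.py
```

```text
10.2333 [0.5732 0.0749 0.2329] 0.011985383473786025 [ 0.3927  0.0816 -1.0708] 
 [[ 0.9846 -0.1715  0.0327]
 [-0.1714 -0.9852 -0.006 ]
 [ 0.0332  0.0003 -0.9994]] yaw -9.872934954195236
```

Call:
{"name": "carry_out", "arguments": {
  "rows": [
    [1, 0.38, 0.35, 0, -0.0],
    [1, 0.38, 0.35, 0, 0],
    [1, 0, 0, 0.5, 0],
    [1, 0, 0, 0.5, 0],
    [1, 0, 0, 0.4, 0],
    [1, 0, 0, 0, 0],
    [1, 0, 0, 0, 0]
  ]
}}

```text
time: 10.82
ee_pos: [0.5969, 0.0462, 0.1904]
eef_rot: [0.996, -0.088, 0.017, 0.002]
ft_force: [-0.4, -0.1, -0.1]
width: 0.0116
```

```bash
python3 s.py
python3 - <<'E'
from h import *
import pickle
o=np.zeros((600,800,3),np.uint8)
C=cam('wrist');s=read_state();pickle.dump((C,s['ee_pos'],s['eef_rot']),open('w4.pkl','wb'))
for n in('wrist','scene','top'):cv2.imwrite(f'pics/{n}4.png',camera(n))
def put(f,c0,r0,w,hh,k,X,Y):
    a=cv2.resize(cv2.imread(f)[r0:r0+hh,c0:c0+w],None,fx=k,fy=k,interpolation=cv2.INTER_CUBIC)
    for c in range(c0-c0%10+10,c0+w,10):
        cv2.line(a,((c-c0)*k,0),((c-c0)*k,6),(0,255,0),1);cv2.putText(a,str(c),((c-c0)*k-12,18),0,.35,(0,0,255),1)
    for r in range(r0-r0%10+10,r0+hh,10):
        cv2.line(a,(0,(r-r0)*k),(6,(r-r0)*k),(0,255,0),1);cv2.putText(a,str(r),(8,(r-r0)*k+4),0,.35,(0,0,255),1)
    o[Y:Y+a.shape[0],X:X+a.shape[1]]=a
put('pics/wrist4.png',260,140,130,200,3,0,0);put('pics/scene4.png',230,190,80,100,4,400,0);put('pics/top4.png',290,170,80,45,5,400,375+0)
cv2.imwrite('pics/c4.png',o)
E
```

```text
10.8167 [0.5969 0.0462 0.1904] 0.011570087387283257 [-0.4258 -0.1397 -0.0691] 
 [[ 0.9838 -0.1759  0.0338]
 [-0.1758 -0.9844 -0.0068]
 [ 0.0345  0.0007 -0.9994]] yaw -10.129497642363136
```

View pics/c4.png

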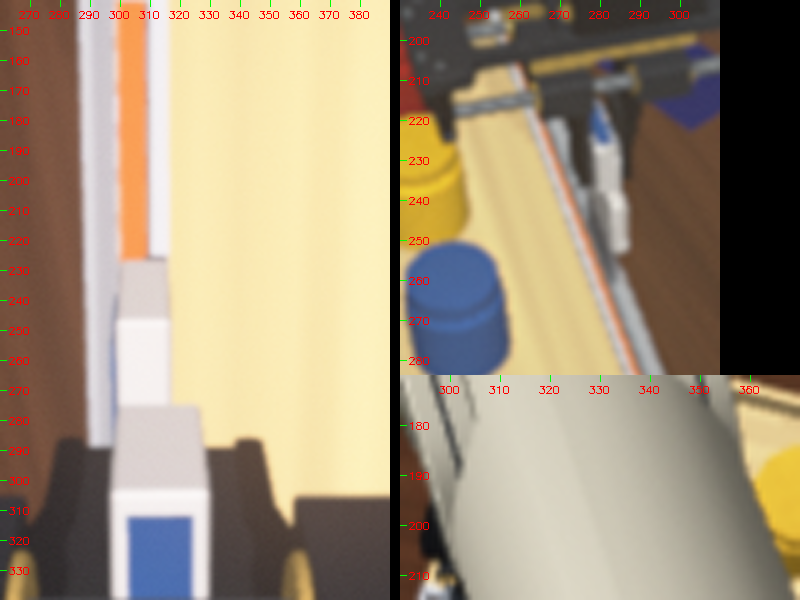

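```bash
cat > fit.py <<'E'
from h import *
import pickle
np.set_printoptions(precision=4,suppress=True)
def fit(pk,uv):
    (K,d,T),ee,q=pk
    P=np.array([[-6,20,95],[6,20,95],[-6,20,65],[6,20,65],[-6,32,65],[2,32,65],[-6,32,30],[2,32,30]],float)/1000
    ok,r,t=cv2.solvePnP(P,np.array(uv,float),K,d,flags=cv2.SOLVEPNP_SQPNP)
    pr=cv2.projectPoints(P,r,t,K,d)[0][:,0];print('res',(pr-uv).round(1).tolist())
    H=np.eye(4);H[:3,:3]=cv2.Rodrigues(r)[0];H[:3,3]=t.ravel();return T@H
if __name__=='__main__':
    pk=pickle.load(open('w4.pkl','rb'));W=fit(pk,[(296.7,303),(330,303),(299.3,275),(327.3,275),(299,246),(316.7,246),(300.7,226),(316,226)])
    print(W)
    M=R.from_quat(pk[2]).as_matrix();print('tool',M.T@W[:3,:3],M.T@(W[:3,3]-pk[1]))
    n=np.array([.9834,-.1812]);e=np.array([.1812,.9834]);g=np.array([.594,.047])
    print('tip in groove frame',n@(W[:2,3]-g),e@(W[:2,3]-g))
    for uv in((309.5,160),(309.3,200)):
        p=atz(pk[0],uv,.069);print(p,n@(p[:2]-g)-.004)
    print('cam',pk[0][2][:3,3],n@(pk[0][2][:2,3]-g))
E
python3 fit.py
```

```text
res [[-0.4, 0.6], [0.6, 0.4], [-0.6, -1.2], [-0.1, -1.4], [-0.7, 0.5], [1.0, 0.3], [-0.3, 0.4], [0.5, 0.3]]
[[ 0.9847  0.1724 -0.0266  0.5982]
 [-0.1719  0.9849  0.0202  0.0425]
 [ 0.0297 -0.0153  0.9994  0.1127]
 [ 0.      0.      0.      1.    ]]
tool [[ 1.     -0.004   0.0047]
 [-0.004  -0.9999 -0.0145]
 [ 0.0048  0.0145 -0.9999]] [-0.0007  0.0034  0.0776]
tip in groove frame 0.004978427416471454 -0.0036572021194966105
[0.608  0.0998 0.069 ] 0.0002376775236584243
[0.6032 0.0738 0.069 ] 0.0001812046675979508
cam [0.6053 0.1255 0.3372] -0.003107694831467163
```

Call:
{"name": "carry_out", "arguments": {
  "rows": [
    [1, -0.16, -0.12, 0, 0],
    [1, 0, 0, 0, 0],
    [1, -0.011, 0, 0.3, 0],
    [1, -0.011, 0, 0.3, 0],
    [1, -0.011, 0, 0.2, 0],
    [1, 0, 0, 0, 0],
    [1, 0, 0, 0, 0]
  ]
}}

```text
time: 11.55
ee_pos: [0.5928, 0.0526, 0.1664]
eef_rot: [0.996, -0.087, 0.019, 0.002]
ft_force: [0.3, -0.4, -1.4]
width: 0.0119
```

```bash
cat > t.py <<'E'
from h import *
np.set_printoptions(precision=4,suppress=True)
s=read_state();M=R.from_quat(s['eef_rot']).as_matrix()
tip=s['ee_pos']+M@np.array([-.0007,.0034,.0776])
n=np.array([.9834,-.1812]);e=np.array([.1812,.9834]);g=np.array([.594,.047])
print(s['time'],'tip n,e',n@(tip[:2]-g),e@(tip[:2]-g),'z-slot',tip[2]-.066,'F',np.array(s['ft_force']),'yaw',np.degrees(np.arctan2(M[1,0],M[0,0])),M[:,2],s['width'])
E
python3 t.py
```

```text
11.55 tip n,e 0.00010714952447163791 0.0018342184763369593 z-slot 0.022825904940804956 F [ 0.258  -0.3574 -1.4294] yaw -10.019260185050845 [ 0.038  -0.0071 -0.9993] 0.011864156285409348
```

Call:
{"name": "carry_out", "arguments": {
  "rows": [
    [1, -0.008, 0, 0.2, 0],
    [1, -0.008, 0, 0.2, 0],
    [1, -0.008, 0, 0.2, 0],
    [1, 0, 0, 0.1, 0],
    [1, 0, 0, 0, 0]
  ]
}}

```text
time: 11.97
ee_pos: [0.5928, 0.0522, 0.1428]
eef_rot: [0.996, -0.088, 0.019, 0.002]
ft_force: [-0.3, 0.7, -1.2]
width: 0.012
```

```bash
python3 t.py
```

```text
11.9667 tip n,e 0.00019812303893304648 0.00152867877622544 z-slot -0.00074047624676786 F [-0.2755  0.7269 -1.1961] yaw -10.049514659077033 [ 0.0375 -0.007  -0.9993] 0.01199699583876039
```

No contact at lip level; continuing down.

Call:
{"name": "carry_out", "arguments": {
  "rows": [
    [1, -0.006, 0, 0.15, 0],
    [1, -0.006, 0, 0.15, 0],
    [1, -0.006, 0, 0.15, 0],
    [1, 0, 0, 0, 0]
  ],
  "force": 60
}}

```text
time: 12.3
ee_pos: [0.5935, 0.0524, 0.1286]
eef_rot: [0.996, -0.088, 0.02, 0.002]
ft_force: [-0.2, -0.1, 4.1]
width: 0.0117
```

```bash
python3 t.py
```

```text
12.3 tip n,e 0.0009091939491481891 0.001809255818248354 z-slot -0.014970143044526762 F [-0.2434 -0.0686  4.1159] yaw -10.056396353189731 [ 0.039  -0.0068 -0.9992] 0.011673386551190223
```

Call:
{"name": "carry_out", "arguments": {
  "rows": [
    [1, -0.02, 0, 0.1, 0],
    [1, -0.01, 0, 0.1, 0],
    [1, 0, 0, 0.08, 0],
    [1, 0, 0, 0.05, 0]
  ]
}}

```text
time: 12.63
ee_pos: [0.5946, 0.0529, 0.1235]
eef_rot: [0.996, -0.088, 0.022, 0.002]
ft_force: [-8.2, -2.4, 17.2]
width: 0.0112
```

```bash
python3 t.py
```

```text
12.6333 tip n,e 0.002224661790995686 0.002414265519303837 z-slot -0.02008045849757331 F [-8.1762 -2.3789 17.1869] yaw -10.082465824201275 [ 0.043  -0.0085 -0.999 ] 0.011190323995994324
```

Call:
{"name": "carry_out", "arguments": {
  "rows": [
    [1, -0.05, 0, 0.03, 0],
    [1, -0.03, 0, 0.05, 0],
    [1, 0, 0, 0.05, 0]
  ]
}}

```text
time: 12.88
ee_pos: [0.5939, 0.0527, 0.1237]
eef_rot: [0.996, -0.088, 0.024, 0.003]
ft_force: [-5.2, -0.2, 12.5]
width: 0.0121
```

```bash
python3 t.py
```

```text
12.8833 tip n,e 0.0020011894396925506 0.0020287200828146864 z-slot -0.019862026032500313 F [-5.2379 -0.225  12.4661] yaw -10.128505535192241 [ 0.0473 -0.0111 -0.9988] 0.012086991526105801
```

Call:
{"name": "carry_out", "arguments": {
  "rows": [
    [1, -0.06, 0, 0.12, 0],
    [1, -0.04, 0, 0.15, 0],
    [1, -0.02, 0, 0.15, 0]
  ]
}}

```text
time: 13.13
ee_pos: [0.5957, 0.0539, 0.1224]
eef_rot: [0.996, -0.089, 0.03, 0.005]
ft_force: [-17.7, -5.4, 43.8]
width: 0.0116
```

```bash
python3 t.py
```

```text
13.1333 tip n,e 0.004495706372222887 0.0033987735748609678 z-slot -0.02111404275528582 F [-17.7223  -5.4147  43.7997] yaw -10.19682410908453 [ 0.0594 -0.0146 -0.9981] 0.011644430283936807
```

Call:
{"name": "carry_out", "arguments": {
  "rows": [
    [1, -0.07, 0, 0.05, 0],
    [1, -0.05, 0, 0.07, 0],
    [1, -0.03, 0, 0.07, 0]
  ]
}}

```text
time: 13.38
ee_pos: [0.594, 0.0539, 0.1236]
eef_rot: [0.995, -0.09, 0.034, 0.007]
ft_force: [-5.8, -1.3, 15.9]
width: 0.0117
```

```bash
python3 t.py
python3 - <<'E'
from h import *
import pickle
C=cam('wrist');s=read_state();pickle.dump((C,s['ee_pos'],s['eef_rot']),open('w5.pkl','wb'))
o=np.zeros((600,800,3),np.uint8)
for n in('wrist','scene'):cv2.imwrite(f'pics/{n}5.png',camera(n))
def put(f,c0,r0,w,hh,k,X,Y):
    a=cv2.resize(cv2.imread(f)[r0:r0+hh,c0:c0+w],None,fx=k,fy=k,interpolation=cv2.INTER_CUBIC)
    for c in range(c0-c0%10+10,c0+w,10):
        cv2.line(a,((c-c0)*k,0),((c-c0)*k,6),(0,255,0),1);cv2.putText(a,str(c),((c-c0)*k-12,18),0,.35,(0,0,255),1)
    for r in range(r0-r0%10+10,r0+hh,10):
        cv2.line(a,(0,(r-r0)*k),(6,(r-r0)*k),(0,255,0),1);cv2.putText(a,str(r),(8,(r-r0)*k+4),0,.35,(0,0,255),1)
    o[Y:Y+a.shape[0],X:X+a.shape[1]]=a
put('pics/wrist5.png',260,140,130,200,3,0,0);put('pics/scene5.png',230,190,80,110,5,400,0)
cv2.imwrite('pics/c5.png',o)
E
```

```text
13.3833 tip n,e 0.0034172977297161115 0.0028089270655570603 z-slot -0.019821867442200408 F [-5.7946 -1.3172 15.9117] yaw -10.26499442823971 [ 0.0665 -0.0192 -0.9976] 0.011666496461185843
```

View pics/c5.png

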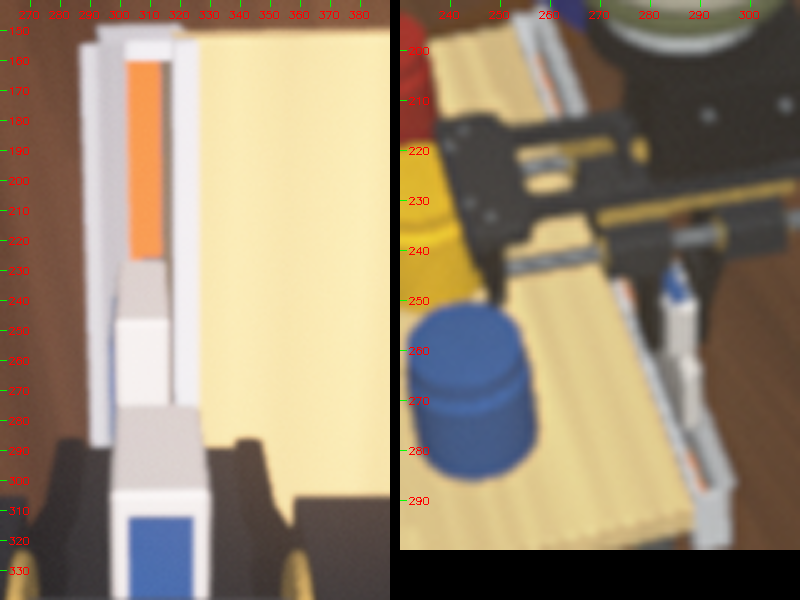

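Call:
{"name": "carry_out", "arguments": {
  "rows": [
    [1, -0.06, 0, 0.08, 0],
    [1, -0.03, 0, 0.09, 0]
  ]
}}

```text
time: 13.65
ee_pos: [0.594, 0.0541, 0.1233]
eef_rot: [0.995, -0.09, 0.037, 0.007]
ft_force: [-9.4, -2.4, 26.5]
width: 0.0119
```

```bash
python3 t.py
python3 - <<'E'
from h import *
for i in range(4):camera('top')
E
python3 t.py
```

```text
13.65 tip n,e 0.0038281563885434124 0.0029909605280014364 z-slot -0.020084637820657406 F [-9.4083 -2.3616 26.5266] yaw -10.30079234974374 [ 0.0724 -0.0212 -0.9972] 0.011894844502720313
13.85 tip n,e 0.0036523682432931743 0.002979340318400335 z-slot -0.020052276645538672 F [-7.6185 -2.127  22.2316] yaw -10.29611945950329 [ 0.0719 -0.0213 -0.9972] 0.011675864013227177
```

```bash
python3 -c "
from bench import *
print(close_job())"; python3 t.py
```

```text
the job is handed in; nothing more can be done
None
the job is handed in; nothing more can be done
```

I took the blue label holder out of the stand and pushed its tongue down behind the rack's lip in front of the blue jar, label facing outwards. I handed the job in at about 13.9 s with the gripper still holding it there. `close_job()` gives no verdict, so success is inferred from the checks below.

**What the last checks showed**
- **Push:** the downward push held steady at about 22 N. Raising it from 17 to 44 N moved the tool only about 1.2 mm, so the spring strip looks to be at its stop. The strip's position was not measured directly.
- **Grip:** the grip was set to 60 N, with the fingers 11.7 mm apart. The wrist picture showed no slip of the holder in the fingers.
- **Position and tilt:** the holder was about 3 mm off the jar's centre along the rack and tilted about 0.075 rad, against limits of 18 mm and 0.15 rad.
- **Surroundings:** I did not re-measure the jars and other things after the move. The last scene and wrist pictures showed no sign of any contact with them.

**What disagreed**
- **Depth:** the position estimate put the tongue 20 mm below the lip edge, while first contact with the strip implies about 23 mm. That suggests my rack height was about 3 mm low. Both pass the 19 mm limit.
- **Sideways offset:** the estimate was 3.7 mm from the groove's middle, close to the 4 mm limit. The groove's width should allow only about 1.5 mm, so I put the rest down to the tool's tilt and flex.
- **Sideways force:** about 8 N of sideways force against the back of the groove remained at the end.
- **Tool tilt:** the tool's tilt crept up during the moves and could not be corrected with the moves available.

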